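Mix a specimen pot on the touch mixer and lower its keeper

ROBOT

A 6-joint arm with a two-finger parallel gripper is mounted at the origin on a cart in front of the work surface, level with it; the furniture and walls round the work are solid. World frame = base frame: x ahead of the robot, y to its left, z up, the work surface at z = 0. Lengths are in m, angles in rad, forces in N, time in s.
With the tool pointing down it reaches from about 0.3 to 0.875 m from the base axis. Payload 6.4 kg.
Tool frame: the origin (TCP) lies at the centre of the arm's flange, where the gripper is bolted on; the fingertips stand arm.tip_reach ahead of it and the grasp point (between the pads) lies 155 mm ahead of it (arm.tip_reach is the distance from the TCP to the fingertips, in m); z points along the fingers, y is the line along which they close (so a half turn about z gives the same grasp; the last joint's range is limited). The gripper opens to 85 mm and grips with 20 to 120 N. Pads are 22 mm wide; open, the fingers measure 114 mm over their backs; the gripper's body (76 mm by 85 mm) begins 54 mm behind the grasp point. The pads swing forward as they close: fully open they stand 13 mm farther back than shut.
Start: joints at [-1.374, 0.181, 1.607, -0, 1.354, -0.206], TCP at [0.225, -0.529, 0.405] pointing down, gripper open.
Joint ranges: [-2.99, 2.99], [-0.89, 2.07], [0.3, 2.58], [-1.14, 4.28], [0, 2.63], [-3.12, 3.12]. Speed limits (rad/s): [2.57, 2.57, 3.01, 3.14, 3.14, 3.14].

INTERFACE

Orientations are given as a rotation vector (axis times angle).
In Python, from workcell import arm gives the robot as it stands. Calls block until the motion is done:
- arm.move_pose(position, orientation): joint-space move of the TCP to a pose.
- arm.move_linear(position, rate=0.15, orientation=None, max_force=None): straight line of the TCP; orientation=None keeps the orientation; rate is the mean speed in m/s. With max_force (N) it stops when the force on the tool has changed by that much, and returns True; else False.
- arm.move_j(angles): joint-space move.
- arm.command_gripper(opening, effort=None): opening from 0.0 (shut) to 1.0 (fully open); effort is the grip in N (None keeps the last); returns when the fingers have stopped.
- arm.sleep(seconds).
- arm.solve_ik(position, orientation): joint angles nearest the present ones, or None.
- arm.grab_frame(name): name is "scene" or "side" or "wrist"; returns a dict with "pixels" (384x512x3 uint8, red, green, blue), "range_z" (384x512 float32, m along the optical axis (not along the pixel's ray), 0 where there is no reading), "fov_y" (degrees; the focal length in pixels is half the picture's height over the tangent of half this angle, whatever the lens; pixels are square), "cx", "cy" (the principal point, pixels), "dist_coeffs" ([k1, k2, p1, p2, k3] as OpenCV has them; the pictures are not rectified), "cam_to_world" (4x4, takes a point from camera to world coordinates). Camera axes: x right, y down, z forward; pixel columns grow to the right and rows downward; lengths in m; the calibration is good to about 2 mm. A picture is of the moment at which its call begins.
A pose or a line that the arm cannot do raises arm.PlanningError and nothing moves.
- arm.hand_in(): hands the job in; it is judged then, once.
Readings, each from a call of its own:
- arm.get_time(): time.
- arm.get_qpos(): joint angles.
- arm.get_dq(): joint speeds.
- arm.get_effort(): joint torques, N m.
- arm.get_position(): TCP position.
- arm.get_tcp_rot(): TCP orientation.
- arm.get_ft_force(): force on the tool from outside, world axes, zero at the start.
- arm.get_wrist_torque(): the same for the moment, N m.
- arm.get_gripper_width(): opening from 0.0 (shut) to 1.0 (fully open).
- arm.get_grip_force(): force on a finger pad.
Only numpy, scipy, OpenCV 4.12 (cv2) and the standard library are available. Lean on these libraries where they do the work, as an engineer would, in place of code of your own. Each camera call takes 0.05 s, during which the arm holds its last target. There are 200 camera calls.

TASK

Mix the specimen pot that stands right of the laptop on the small touch mixer: keep hold of the pot and press it, upright, down on the mixer's sprung round pad until the pad is fully down, without forcing it, and hold it there for a full second. Then ease up, leave the pot standing upright in the middle of the pad, and swing the mixer's wire keeper down so that its bar lies on the pot's lid. Leave the dropper bottle behind the pot where it stands.

Things in the scene. Friction and masses are not known exactly. Their poses are not given: they have to be found in the camera images.
- pot: Loose white screw-lid specimen pot, 65 mm tall, about 0.05 to 0.1 kg. Body 44 mm across up to 50 mm height, lid 48 mm across from 50 to 65 mm. It stands upright on the strip of table right of the laptop; similar pots far behind the laptop are not meant. Origin: centre of its underside, z up through the lid.
- mixer: White touch mixer, fixed on the table in front of the laptop's right corner, its front turned to the laptop. Origin: on the table below the pad's axis; z up; front -x; +x runs from the pad to the column. Round housing under the pad 74 mm across, 31 mm high; a 46 mm wide foot runs back to x = 80 mm, with a column at x = 51 to 77 mm that carries an overhanging head.
- head_edge (a point): Middle of the lower front edge of the mixer's head, 14 mm behind the pad's axis, 130 mm above the table. The head is 36 mm wide, runs back to x = 77 mm and up to z = 180 mm. Only 85 mm are free between the raised pad and the head: bring the pot in from the mixer's front with the gripper leaning to that side about 30 to 50 degrees; an upright gripper would strike the head.
- pad (a joint): Travel of the pad, m: 0 = up (as it rests, also under the pot's own weight), 0.012 = fully down on its hard stop. The spring pushes back with about 3 N at the start and 9 N when fully down; beyond that the force rises steeply.
- pad_top (a point): Centre of the upper face of the sprung black round pad, 54 mm across; 45 mm above the table when up, 33 mm when down. Flat, without rim; z up.
- keeper (a joint): Angle of the keeper, rad; grows as it is raised. A wire bail pivoting about the mixer's y axis, arms either side of the head (outer width 54 mm), joined by an 8 mm thick cross bar with a black tab. It starts raised (1.15 to 1.6), swings to the front and down and stays where it is left (1 N at the tab moves it). Bar on the lid of the pot on the raised pad: about 0.05; lower stop: 0.
- keeper_hinge (a point): Middle of the keeper's pivot axis, fixed in the mixer at x = +45 mm, z = 140 mm of its frame; axes as the mixer's.
- keeper_foot (a point): Middle of the underside of the keeper's cross bar (the line that lies on the lid), 67 mm from the pivot axis.
- keeper_tab (a point): Middle of the keeper's black push tab, a plate 26 mm wide, 34 mm long and 5 mm thick, 82 mm from the pivot axis. Seen from the pivot it lies 0.31 rad below the forward horizontal at angle 0, hence (angle - 0.31) above the forward horizontal when raised.
- dropper: Brown dropper bottle, 28 mm across and 100 mm tall, loose, standing on the strip right of the laptop beyond the pot; a bystander. Origin: centre of its underside.

How it is judged:
By the outcome, as a careful person would: the job done as asked, in the order asked, and still so for the second after the job is handed in, with the robot touching nothing.
It also fails if it takes over 51 s, if anything falls off the work surface, if the arm or the gripper's body presses on something with over 40 N, if the wrist force passes 120 N, or if a joint passes its speed limit or range.

## Working session

There is one attempt and no reset: what is moved stays moved. The work goes in short steps, each a Python script; the robot and the scene stay as the last script left them, time stands still between calls to the robot, and variables do not carry over. Pictures are saved under pics/ and viewed, at most 10 in all, crops included, and the job is handed in when it is done.

```bash
mkdir -p pics; ls; cat > h.py <<'E'
import numpy as np, cv2
from scipy.spatial.transform import Rotation as R
from workcell import arm
def cloud(f):
    h,w=f["range_z"].shape; fl=h/2/np.tan(np.radians(f["fov_y"])/2)
    K=np.array([[fl,0,f["cx"]],[0,fl,f["cy"]],[0,0,1]])
    u,v=np.meshgrid(np.arange(w,dtype=float),np.arange(h,dtype=float))
    n=cv2.undistortPoints(np.stack([u,v],-1).reshape(-1,1,2),K,np.array(f["dist_coeffs"],float)).reshape(h,w,2)
    z=f["range_z"][...,None]; p=np.concatenate([n*z,z],-1); T=np.array(f["cam_to_world"])
    P=p@T[:3,:3].T+T[:3,3]; P[f["range_z"]<=0]=np.nan
    return P
def grab(name,tag):
    f=arm.grab_frame(name); cv2.imwrite(f"pics/{tag}.png",f["pixels"][...,::-1]); P=cloud(f); np.save(f"pics/{tag}.npy",P); return f,P
E
python3 - <<'E'
from h import *
for n in("scene","side","wrist"):
    f,P=grab(n,n+"0"); print(n,np.array(f["cam_to_world"]).round(2).tolist())
a=[cv2.imread(f"pics/{n}0.png") for n in("scene","side")]
cv2.imwrite("pics/both.png",cv2.resize(np.vstack(a),(450,600*450//400*0+600)) if 0 else np.vstack(a)[:, :]) 
print(arm.tip_reach)
E
```

```text
pics
scene [[0.86, -0.23, 0.46, 0.07], [-0.51, -0.42, 0.75, -0.94], [0.02, -0.88, -0.48, 0.53], [0.0, 0.0, 0.0, 1.0]]
side [[0.91, -0.14, 0.4, 0.13], [-0.42, -0.34, 0.84, -1.02], [0.02, -0.93, -0.37, 0.43], [0.0, 0.0, 0.0, 1.0]]
wrist [[0.39, -0.88, -0.27, 0.3], [-0.92, -0.37, -0.12, -0.5], [-0.0, 0.3, -0.96, 0.37], [0.0, 0.0, 0.0, 1.0]]
0.1734
```

View pics/scene0.png

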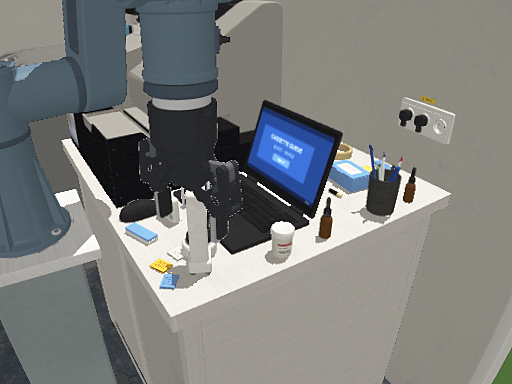

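View pics/side0.png

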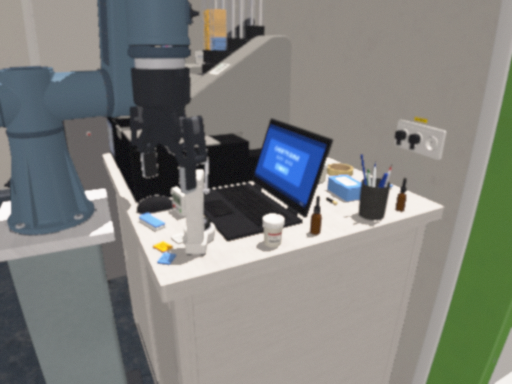

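The scene view shows the pot at (283,240), the dropper at (326,222) and the mixer at (197,235), with its column towards the camera. The side view agrees.

```bash
python3 - <<'E'
from h import *
P=np.load("pics/scene0.npy"); S=np.load("pics/side0.npy")
for u,v in[(283,225),(283,245),(326,225),(197,200),(200,250),(170,318)]: print(u,v,P[v,u].round(3))
for n,A in(("scene",P),("side",S)):
  q=A.reshape(-1,3); q=q[np.isfinite(q).all(1)]
  p=P[226,283]
  m=q[(np.hypot(q[:,0]-p[0],q[:,1]-p[1])<.06)&(q[:,2]>.052)&(q[:,2]<.075)]
  t=m[m[:,2]>.0625]; print(n,"lid",len(t),t.mean(0).round(4),t.min(0).round(3),t.max(0).round(3),m.min(0).round(3),m.max(0).round(3))
# top-down height map from all cams
q=np.concatenate([A.reshape(-1,3) for A in(P,S,np.load("pics/wrist0.npy"))]); q=q[np.isfinite(q).all(1)]
q=q[(q[:,2]>-.02)&(q[:,2]<.22)]; q=q[np.argsort(q[:,2])]
im=np.zeros((600,600,3),np.uint8); x0,y1=.2,-.2   # 1mm/px: col = y descending, row= x descending
r=(600-(q[:,0]-.15)*1000).astype(int); c=((-.15-q[:,1])*1000).astype(int)
k=(r>=0)&(r<600)&(c>=0)&(c<600)
cm=cv2.applyColorMap((np.clip((q[:,2]+.02)/.24,0,1)*255).astype(np.uint8).reshape(-1,1),cv2.COLORMAP_JET)[:,0]
im[r[k],c[k]]=cm[k]; w=cv2.imread("pics/wrist0.png")
o=np.zeros((600,800,3),np.uint8); o[:400,:400]=im[200:600,:400]; o[:300,400:]=cv2.resize(w,(400,300))
s=cv2.imread("pics/scene0.png")[170:300,140:300]; o[300:600,431:800]=cv2.resize(s,(369,300),interpolation=cv2.INTER_CUBIC)
cv2.imwrite("pics/map.png",o)
E
```

```text
283 225 [ 0.491 -0.362  0.065]
283 245 [ 0.474 -0.389  0.037]
326 225 [ 0.598 -0.376  0.038]
197 200 [ 0.309 -0.349  0.169]
200 250 [ 0.309 -0.349  0.058]
170 318 [ 0.213 -0.423 -0.009]
scene lid 247 [ 0.4847 -0.3705  0.0646] [ 0.462 -0.393  0.063] [ 0.508 -0.345  0.067] [ 0.461 -0.394  0.052] [ 0.508 -0.345  0.067]
side lid 174 [ 0.4845 -0.3693  0.0651] [ 0.462 -0.393  0.063] [ 0.508 -0.342  0.067] [ 0.462 -0.393  0.052] [ 0.508 -0.342  0.067]
```

View pics/map.png

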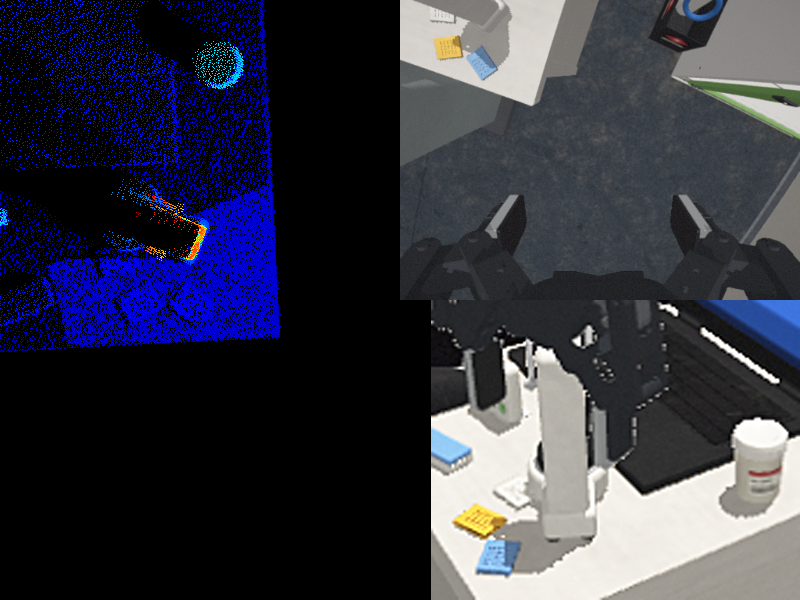

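Pot ≈ (0.4845, -0.370). The mixer column is at (0.31, -0.35), and its +x runs at about -116°. I'll check IK for leaning grasps and the wrist camera's side of the tool.

```bash
cat >> h.py <<'E'
def ori(az,lean,flip):
    "tool z leans 'lean' deg from down towards azimuth az (deg); closing axis horizontal"
    a,l=np.radians([az,lean]); z=np.array([np.sin(l)*np.cos(a),np.sin(l)*np.sin(a),-np.cos(l)])
    y=np.array([-np.sin(a),np.cos(a),0])*(-1 if flip else 1)
    return R.from_matrix(np.column_stack([np.cross(y,z),y,z])).as_rotvec()
def tcp(g,o,d=.155): return np.asarray(g)-d*R.from_rotvec(o).as_matrix()[:,2]
E
python3 - <<'E'
from h import *
f=arm.grab_frame("wrist"); T=R.from_rotvec(arm.get_tcp_rot()).as_matrix()
print("cam in tool",(T.T@(np.array(f["cam_to_world"])[:3,3]-arm.get_position())).round(3), "view",(T.T@np.array(f["cam_to_world"])[:3,2]).round(2), f["fov_y"])
for nm,g,azs in(("pot",[.4845,-.37,.03],(-45,-60,-70,-90,-110)),("mix",[.344,-.281,.075],(-100,-108,-117,-125)),("mixhi",[.37,-.23,.12],(-117,))):
  for az in azs:
    for l in(30,40,45,50):
      for fl in(0,1):
        o=ori(az,l,fl); q=arm.solve_ik(tcp(g,o),o)
        if q is not None and l in(40,): print(nm,az,l,fl,np.round(q,2))
        elif q is None: print(nm,az,l,fl,"none")
P=np.load("pics/scene0.npy")
print("dropper",np.nanmedian(P[215:235,322:330].reshape(-1,3),0), "laptop base",P[212,290],P[222,300],"screen",P[205,312],P[140,335],P[105,262])
E
```

```text
cam in tool [0.076 0.001 0.031] view [-0.3   0.    0.96] 61.396658857724034
pot -45 40 0 [-0.88  0.37  2.12  2.25  0.07  2.39]
pot -45 40 1 [-0.88  0.37  2.12  2.25  0.07 -0.75]
pot -60 40 0 none
pot -60 40 1 none
pot -70 40 0 none
pot -70 40 1 none
pot -70 45 0 none
pot -70 45 1 none
pot -70 50 0 none
pot -70 50 1 none
pot -90 40 0 [-0.58  0.51  1.88 -1.12  0.64  0.31]
pot -90 40 1 [-0.58  0.51  1.88 -1.12  0.64 -2.83]
pot -90 45 0 none
pot -90 45 1 none
pot -90 50 0 none
pot -90 50 1 none
pot -110 40 0 [-0.53  0.61  1.71 -0.92  0.92  0.43]
pot -110 40 1 [-0.53  0.61  1.71 -0.92  0.92 -2.71]
mix -100 40 0 [-0.54  0.2   2.2  -1.05  0.76  0.43]
mix -100 40 1 [-0.54  0.2   2.2  -1.05  0.76 -2.71]
mix -100 45 0 none
mix -100 45 1 none
mix -100 50 0 none
mix -100 50 1 none
mix -108 40 0 [-0.52  0.25  2.14 -0.97  0.86  0.49]
mix -108 40 1 [-0.52  0.25  2.14 -0.97  0.86 -2.65]
mix -108 50 0 none
mix -108 50 1 none
mix -117 40 0 [-0.51  0.3   2.06 -0.89  0.97  0.56]
mix -117 40 1 [-0.51  0.3   2.06 -0.89  0.97 -2.59]
mix -125 40 0 [-0.52  0.34  2.   -0.83  1.06  0.61]
mix -125 40 1 [-0.52  0.34  2.   -0.83  1.06 -2.53]
mixhi -117 40 0 [-0.38  0.23  2.02 -0.79  1.12  0.53]
mixhi -117 40 1 [-0.38  0.23  2.02 -0.79  1.12 -2.61]
dropper [ 0.59901548 -0.37357795  0.03851908] laptop base [ 0.58427272 -0.2600224   0.01419531] [ 0.57730304 -0.31018662  0.01568094] screen [ 0.6129249  -0.30516451  0.0487237 ] [ 0.66383542 -0.30302158  0.20090488] [ 0.65376796 -0.00960282  0.20472334]
```

```bash
python3 - <<'E'
from h import *
o=ori(-105,40,0); g=np.array([.4845,-.37,.030])
arm.command_gripper(.85,40)
q=arm.solve_ik(tcp(g,o,.27),o); print(q,arm.get_qpos())
# go high first
arm.move_pose(tcp(g+[0,0,.2],o,.2),o)
f,P=grab("scene","scene1"); f,W=grab("wrist","wrist1")
arm.move_pose(tcp(g,o,.25),o); print(arm.get_time(),arm.get_gripper_width())
f,W2=grab("wrist","wrist2")
o=np.zeros((600,800,3),np.uint8)
s=cv2.imread("pics/scene1.png")[170:300,140:300]; o[:300,:369]=cv2.resize(s,(369,300),interpolation=cv2.INTER_CUBIC)
o[:300,400:]=cv2.resize(cv2.imread("pics/wrist1.png"),(400,300));o[300:,400:]=cv2.resize(cv2.imread("pics/wrist2.png"),(400,300))
A=[P,W,W2];q=np.concatenate([a.reshape(-1,3) for a in A]); q=q[np.isfinite(q).all(1)]
q=q[(q[:,2]>.01)&(q[:,2]<.25)&(abs(q[:,0]-.33)<.11)&(abs(q[:,1]+.30)<.11)]; q=q[np.argsort(q[:,2])]
cm=cv2.applyColorMap((np.clip(q[:,2]/.24,0,1)*255).astype(np.uint8).reshape(-1,1),cv2.COLORMAP_JET)[:,0]
r=((.44-q[:,0])*1000).astype(int);c=((-.19-q[:,1])*1000).astype(int); im=np.zeros((230,230,3),np.uint8); im[r,c]=cm
o[300:,:300]=cv2.resize(im,(300,300),interpolation=cv2.INTER_NEAREST); cv2.imwrite("pics/m2.png",o); np.save("pics/mix.npy",q)
E
```

```text
[-0.40974266  0.42245165  1.75824978 -0.83670746  1.02809763  0.3277036 ] [-1.37431408e+00  1.80844368e-01  1.60704151e+00  2.06763372e-05
  1.35379089e+00 -2.06263295e-01]
2.525 0.8549334393529769
```

View pics/m2.png

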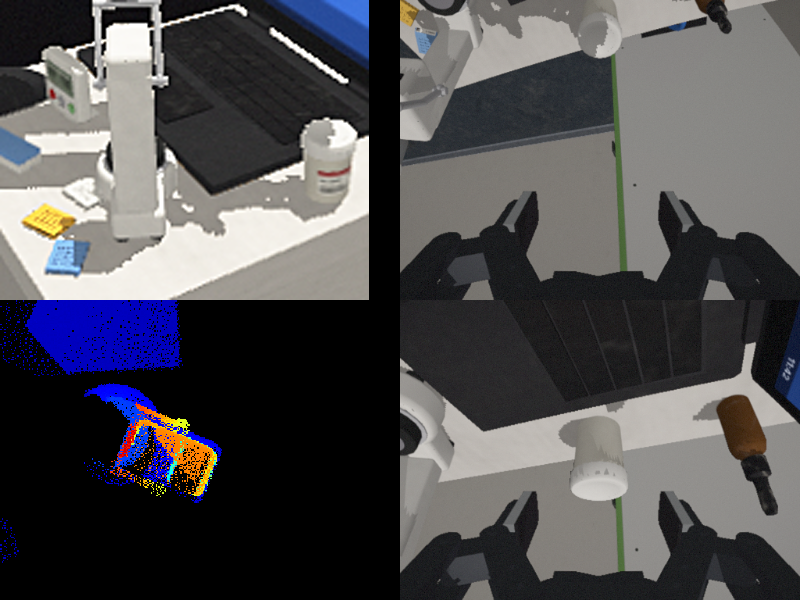

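The mixer's top and column are now clear: the head points down-right in the map and the keeper is raised. A small timer stands in front-left of the mixer, so I'll fit the mixer and check that obstacle.

```bash
python3 - <<'E'
from h import *
q=np.load("pics/mix.npy")
t=q[(q[:,2]>.172)&(q[:,2]<.184)].astype(np.float32); 
d=np.linalg.norm(t[:,:2]-np.median(t[:,:2],0),axis=1); t=t[d<.05]
(c,s,a)=cv2.minAreaRect(t[:,:2]*1000); print("head top",c,s,a,len(t))
from scipy.optimize import minimize
# housing rim/pad: circle points at z .025-.05
h=q[(q[:,2]>.027)&(q[:,2]<.0335)]; p=q[(q[:,2]>.041)&(q[:,2]<.048)]
for az in (-112,-115,-118,-121):pass
e=np.radians
# head side fit: points with z .135-.178 must lie on rect boundary x14..77? use column faces z .05-.175
col=q[(q[:,2]>.06)&(q[:,2]<.172)]
def sd(v,pts,box):
    u=np.array([np.cos(v[2]),np.sin(v[2])]);n=np.array([-u[1],u[0]]); r=pts[:,:2]-v[:2]
    x=r@u;y=r@n; cx=(box[0]+box[1])/2;hx=(box[1]-box[0])/2
    dx=abs(x-cx)-hx;dy=abs(y)-box[2]
    return np.where((dx>0)&(dy>0),np.hypot(dx,dy),np.maximum(dx,dy)),x,y
hd=q[(q[:,2]>.132)&(q[:,2]<.176)]
def cost(v):
    a=abs(sd(v,hd,(.014,.077,.018))[0]); u=np.array([np.cos(v[2]),np.sin(v[2])])
    b=np.abs(np.hypot(h[:,0]-v[0],h[:,1]-v[1])-.037)
    tt=np.maximum(sd(v,t,(.014,.077,.018))[0],0)
    return np.minimum(a,.004).mean()+.3*np.minimum(b,.006).mean()+np.minimum(tt,.006).mean()
best=min((minimize(cost,[.344+dx,-.281+dy,e(az)],method="Nelder-Mead",options=dict(initial_simplex=np.array([.344+dx,-.281+dy,e(az)])+np.vstack([np.zeros(3),np.diag([.006,.006,.08])]))) for az in(-110,-117,-124) for dx in(-.005,.005) for dy in(-.005,.005)),key=lambda r:r.fun)
v=best.x; print("mixer",v[:2].round(4),np.degrees(v[2]).round(2),best.fun)
for nm,pp in(("h",h),("pad",p)):
    print(nm,len(pp),np.hypot(pp[:,0]-v[0],pp[:,1]-v[1]).round(3)[::max(1,len(pp)//15)])
# keeper: points above head
k=q[q[:,2]>.186]; _,x,y=sd(v,k,(.014,.077,.018)); print("keeper xyz min/max",len(k),x.min(),x.max(),y.min(),y.max(),k[:,2].max())
P=np.load("pics/scene1.npy"); W=np.load("pics/wrist1.npy")
a=np.concatenate([P.reshape(-1,3),np.load("pics/scene0.npy").reshape(-1,3),W.reshape(-1,3)]);a=a[np.isfinite(a).all(1)]
_,x,y=sd(v,a,(.014,.077,.018)); m=(x>-.06)&(x<.03)&(abs(y)<.035)&(a[:,2]>.15)&(a[:,2]<.26)
print("keeper all",m.sum()); 
for i in np.where(m)[0][::max(1,m.sum()//25)]: print((np.array([x[i],y[i],a[i,2]])*1000).round(0),end=" ")
r=sd(v,P.reshape(-1,3),(.014,.077,.018)); f=P.reshape(-1,3); m=(r[1]>-.25)&(r[1]<-.05)&(abs(r[2])<.12)&(f[:,2]>.025)&(f[:,2]<.15)
print("\nfront obstacles",m.sum(),"mixer x",np.percentile(r[1][m],[1,50,99]),"y",np.percentile(r[2][m],[1,50,99]),"z",f[m,2].max(),"world",f[m].min(0),f[m].max(0))
E
```

```text
head top (321.6585388183594, -321.86236572265625) (63.89292526245117, 56.06499099731445) 72.46395111083984 2043
mixer [ 0.3369 -0.2777] -112.33 0.0030462721928575876
h 3695 [0.065 0.037 0.038 0.035 0.034 0.035 0.035 0.032 0.035 0.036 0.038 0.031
 0.03  0.028 0.029 0.052]
pad 2345 [0.028 0.051 0.051 0.025 0.051 0.025 0.019 0.026 0.026 0.027 0.02  0.024
 0.02  0.01  0.052 0.053]
keeper xyz min/max 447 0.0060766258971054745 0.020096679722739874 -0.027918248662066193 0.029122201040133553 0.22636762165804353
keeper all 1771
[ 11.   8. 226.] [ 12.   9. 217.] [ 11.   9. 206.] [ 10.  25. 197.] [ 14. -11. 194.] [ 19. -26. 183.] [ 26.  26. 177.] [ 14.   8. 152.] [ 14.  15. 154.] [ 16.  16. 155.] [ 14.  14. 160.] [ 24.  18. 151.] [ 16.  17. 162.] [ 23.  19. 156.] [ 15.  15. 168.] [ 21.  18. 163.] [ 14.  17. 173.] [ 24.  19. 165.] [ 21.  19. 170.] [ 21.  18. 173.] [ 26.  26. 170.] [ 26.  27. 171.] [  6.  28. 192.] [ 12.  27. 188.] [ 19.  27. 183.] [ 28.  16. 180.] 
front obstacles 996 mixer x [-0.24945661 -0.23717663 -0.10981165] y [-0.11942791 -0.09561029 -0.04502393] z 0.1499952795055149 world [ 0.28716031 -0.15845728  0.02500595] [ 0.35637724 -0.01001599  0.14999528]
```

```bash
cat >> h.py <<'E'
MO=np.array([.3369,-.2777]); MA=-112.3
_u=np.array([np.cos(np.radians(MA)),np.sin(np.radians(MA))]); _n=np.array([-_u[1],_u[0]])
def mw(x,y,z): return np.append(MO+x*_u+y*_n,z)      # mixer -> world
def wm(p): p=np.asarray(p); r=p[...,:2]-MO; return np.stack([r@_u,r@_n,p[...,2]],-1)
E
python3 - <<'E'
from h import *
for n in("scene1","scene0","side0"):
    m=wm(np.load(f"pics/{n}.npy").reshape(-1,3)); b=m[(m[:,0]<-.06)&(m[:,0]>-.17)&(m[:,1]<-.035)&(m[:,1]>-.12)&(m[:,2]>.02)&(m[:,2]<.13)]
    print("timer",n,len(b),b.min(0).round(3),b.max(0).round(3)) if len(b) else 0
w=np.load("pics/wrist2.npy").reshape(-1,3); w=w[np.isfinite(w).all(1)]
w=w[(np.hypot(w[:,0]-.4845,w[:,1]+.37)<.04)]; l=w[(w[:,2]>.063)&(w[:,2]<.068)]; print("lid wrist",len(l),((l.min(0)+l.max(0))/2).round(4),np.ptp(l,0))
o=ori(-105,40,0); g=np.array([.4847,-.369,.030])
arm.move_linear(tcp(g,o),rate=.1,max_force=15)
print(arm.get_ft_force())
arm.command_gripper(0,40); print("w",arm.get_gripper_width()*85,arm.get_grip_force(),arm.get_position(),tcp(g,o))
arm.move_linear(tcp(g+[0,0,.10],o),rate=.12)
print("w",arm.get_gripper_width()*85,arm.get_grip_force(),arm.get_time()); grab("wrist","wrist3"); grab("side","side3")
o=np.hstack([cv2.imread("pics/wrist3.png")[:,80:480],cv2.imread("pics/side3.png")[:,100:500]]);cv2.imwrite("pics/g3.png",o)
E
```

```text
timer scene1 442 [-0.169 -0.119  0.02 ] [-0.107 -0.043  0.069]
timer scene0 181 [-0.17  -0.119  0.02 ] [-0.107 -0.043  0.068]
timer side0 259 [-0.17 -0.12  0.02] [-0.107 -0.05   0.069]
lid wrist 1939 [ 0.4872 -0.3668  0.0646] [0.04852987 0.0481095  0.00315186]
[ 0.67030594  0.40850774 -0.14563512]
w 43.81855049254077 38.7481016287893 [ 0.511041   -0.27275771  0.14962916] [ 0.51048668 -0.2727628   0.14873689]
w 43.76120895102583 40.72561953297793 5.0417
```

View pics/g3.png

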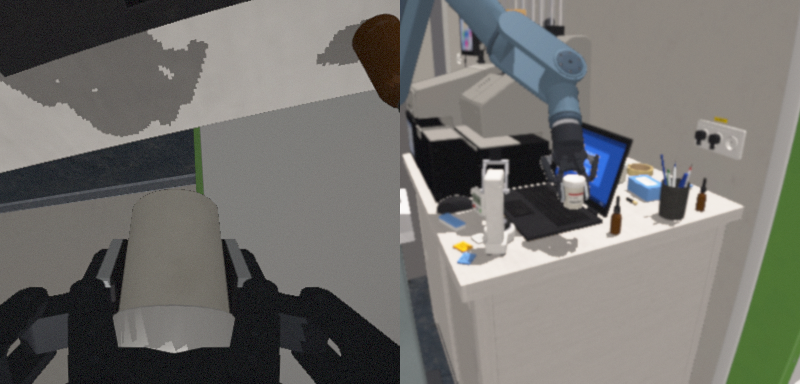

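The pot is held upright on its body, between the pads at (180,270) in the left picture. Next I'll measure its pose in the hand, from the clouds I already have, and bring it in front of the mixer.

```bash
python3 - <<'E'
from h import *
from scipy.optimize import least_squares
g=np.array([.4847,-.369,.13])
s=np.load("pics/side3.npy").reshape(-1,3); s=s[np.isfinite(s).all(1)]
l=s[(np.hypot(s[:,0]-g[0],s[:,1]-g[1])<.035)&(s[:,2]>.155)&(s[:,2]<.175)]
t=l[l[:,2]>np.percentile(l[:,2],50)-.002]
print("side lid",len(l),np.percentile(l[:,2],[50,95]),((l.min(0)+l.max(0))/2).round(4),np.ptp(l,0).round(3))
w=np.load("pics/wrist3.npy").reshape(384,512,3)[200:300,200:320].reshape(-1,3)
w=w[np.isfinite(w).all(1)]; w=w[(np.hypot(w[:,0]-g[0],w[:,1]-g[1])<.035)&(w[:,2]>.10)&(w[:,2]<.16)]
def f(v):
    ax=w[:,:2]-v[:2]-(w[:,2:]-.13)*v[2:]; return np.hypot(ax[:,0],ax[:,1])-.022
r=least_squares(f,[g[0],g[1],0,0],loss="soft_l1",f_scale=.002); print("body axis",r.x.round(4),len(w),"z range",w[:,2].min(),w[:,2].max())
o=ori(MA,40,0); q=np.array(arm.get_qpos())
for x,z in((-.14,.15),(-.10,.10),(0,.09),(0,.065)):
    k=arm.solve_ik(tcp(mw(x,0,z),o),o); print(x,z,None if k is None else np.round(k,2))
E
```

```text
side lid 314 [0.16299045 0.17211779] [ 0.4869 -0.3637  0.1649] [0.064 0.058 0.02 ]
body axis [ 0.4855 -0.3683  0.0184  0.0472] 10650 z range 0.100237251010841 0.14672101732536763
-0.14 0.15 [-0.19  0.18  2.01 -0.73  1.23  0.55]
-0.1 0.1 [-0.28  0.25  2.06 -0.8   1.09  0.59]
0 0.09 [-0.52  0.22  2.12 -0.92  0.93  0.49]
0 0.065 [-0.52  0.28  2.12 -0.95  0.9   0.55]
```

```bash
python3 - <<'E'
from h import *
o=ori(MA,40,0)
arm.move_pose(tcp(mw(-.14,0,.17),o),o)
arm.move_linear(tcp(mw(-.09,0,.087),o),rate=.1,max_force=12)
h=arm.move_linear(tcp(mw(0,0,.085),o),rate=.08,max_force=12); print("in",h,arm.get_ft_force(),arm.get_time())
f,P=grab("scene","scene4"); f,S=grab("side","side4")
for A in(P,S):
    m=wm(A.reshape(-1,3)); b=m[np.isfinite(m).all(1)]
    b=b[(np.hypot(b[:,0],b[:,1])<.035)&(b[:,2]>.05)&(b[:,2]<.127)]; print(len(b),b.min(0).round(3),b.max(0).round(3))
    p=b[(b[:,2]>.108)&(b[:,2]<.116)]
    p=p[np.hypot(p[:,0],p[:,1])<.03]
    if len(p)>20:
        def cst(v): return np.minimum(abs(np.hypot(p[:,0]-v[0],p[:,1]-v[1])-.024),.004).sum()
        from scipy.optimize import minimize
        print("lid centre",minimize(cst,[0,0],method="Nelder-Mead",options=dict(initial_simplex=[[0,0],[.004,0],[0,.004]])).x,len(p))
im=np.hstack([cv2.resize(cv2.imread("pics/scene4.png")[150:300,120:320],(400,300)),cv2.resize(cv2.imread("pics/side4.png")[150:300,120:320],(400,300))]);cv2.imwrite("pics/g4.png",im)
E
```

```text
in False [-0.40525124 -0.46567254 -0.75799884] 8.4917
298 [-0.018 -0.035  0.055] [0.02  0.034 0.125]
277 [-0.021 -0.034  0.056] [0.019 0.035 0.126]
lid centre [-0.00414103  0.00176719] 27
```

View pics/g4.png

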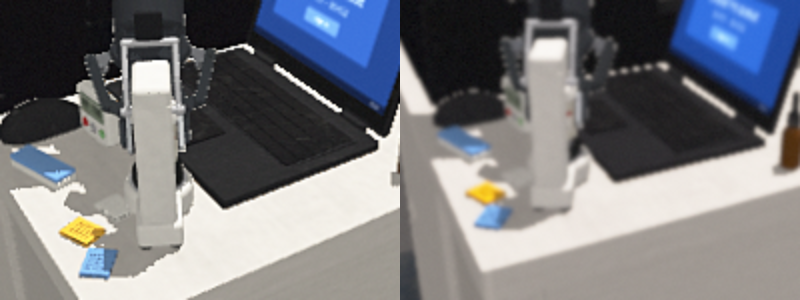

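The pot is in under the head, hidden behind the column in both views and touching nothing. Now I'll press it down.

```bash
python3 - <<'E'
from h import *
o=ori(MA,40,0); f0=np.array(arm.get_ft_force())
h=arm.move_linear(tcp(mw(0,0,.069),o),rate=.02,max_force=2.0); p=arm.get_position(); c=wm(np.array(p))[2]-tcp(mw(0,0,0),o)[2]
print("contact",h,"grasp z",c,np.array(arm.get_ft_force())-f0,arm.get_grip_force())
f,W=grab("wrist","wrist5")
z=c
for i in range(20):
    z-=.002 if c-z<.009 else .001
    arm.move_linear(tcp(mw(0,0,z),o),rate=.02)
    F=np.array(arm.get_ft_force())-f0; a=arm.get_position()[2]-tcp(mw(0,0,0),o)[2]; print(round((c-z)*1e3,1),round((c-a)*1e3,1),F.round(2))
    if F[2]>9.2 or c-z>.0145: break
print(arm.get_time())
E
```

```text
contact True grasp z 0.07464410248541682 [1.02522714 1.02983287 4.14079031] 40.541166926661845
2.0 1.9 [-0.14  1.61  4.13]
4.0 3.9 [1.1  1.47 6.01]
6.0 5.9 [-0.19  1.98  7.17]
8.0 7.8 [0.69 2.1  7.32]
10.0 9.7 [0.53 2.66 8.79]
11.0 10.6 [-0.17  2.53  8.45]
12.0 11.2 [-1.02  3.44 13.19]
10.9417
```

View pics/wrist5.png

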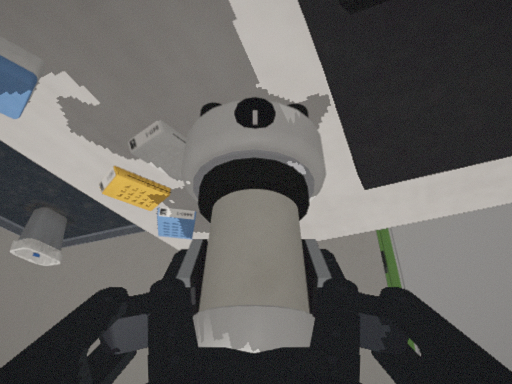

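The picture shows the pot on the black pad, centred sideways (both near column 254). The jump to 13 N says the pad is on its stop. I'll hold, then ease up.

```bash
python3 - <<'E'
from h import *
o=ori(MA,40,0); 
for i in range(5):
    arm.sleep(.3); print(np.round(arm.get_ft_force(),2),arm.get_position()[2]-tcp(mw(0,0,0),o)[2])
arm.move_linear(tcp(mw(0,0,.0753),o),rate=.02); print("up",np.round(arm.get_ft_force(),2),arm.get_time(),arm.get_gripper_width()*85)
f,W=grab("wrist","wrist6"); m=wm(W.reshape(-1,3)); b=m[np.isfinite(m).all(1)]
from scipy.optimize import least_squares
def circ(p,r):
    return least_squares(lambda v:np.hypot(p[:,0]-v[0],p[:,1]-v[1])-r,[0,0],loss="soft_l1",f_scale=.001).x.round(4),len(p)
n=np.hypot(b[:,0],b[:,1])
print("pad side",circ(b[(b[:,2]>.036)&(b[:,2]<.042)&(n<.032)&(n>.02)&(b[:,0]<.005)],.027))
print("housing",circ(b[(b[:,2]>.015)&(b[:,2]<.026)&(n<.042)&(n>.03)&(b[:,0]<0)],.037))
for z in(.05,.06,.07,.08,.09):print("pot",z,circ(b[(abs(b[:,2]-z)<.005)&(n<.027)&(b[:,0]<.005)],.022))
E
```

```text
[ 0.12  4.13 11.8 ] 0.06351167746212223
[ 0.2   3.54 11.74] 0.06349381744249878
[ 0.09  3.53 10.73] 0.06347884625532997
[ 0.4   4.2  12.21] 0.0634957906674306
[ 0.34  3.34 11.37] 0.06349866598563793
up [ 1.23 -0.28  2.45] 13.225 43.843934290383054
pad side (array([-0.0004,  0.0007]), 1167)
housing (array([-0.0008,  0.0007]), 2684)
pot 0.05 (array([0.0004, 0.0013]), 1541)
pot 0.06 (array([-0.0001,  0.001 ]), 2099)
pot 0.07 (array([-0.0006,  0.0009]), 2555)
pot 0.08 (array([-0.0009,  0.0009]), 2798)
pot 0.09 (array([-0.0015,  0.0007]), 3144)
```

```bash
python3 - <<'E'
from h import *
from scipy.optimize import least_squares
o=ori(MA,40,0); g=mw(0,0,.0753)
arm.command_gripper(.8)
print("open",np.round(arm.get_ft_force(),2))
arm.move_linear(tcp(g,o,.29),rate=.12); print(np.round(arm.get_ft_force(),2),arm.get_time())
f,W=grab("wrist","wrist7"); m=wm(W.reshape(-1,3)); b=m[np.isfinite(m).all(1)]; n=np.hypot(b[:,0],b[:,1])
def circ(p,r): return least_squares(lambda v:np.hypot(p[:,0]-v[0],p[:,1]-v[1])-r,[0,0],loss="soft_l1",f_scale=.001).x.round(4),len(p)
for z in(.055,.065,.075,.085):print("pot",z,circ(b[(abs(b[:,2]-z)<.005)&(n<.028)&(b[:,0]<.005)],.022))
print("lid top",np.percentile(b[(n<.022)&(b[:,2]<.125),2],[50,99]))
k=b[(b[:,2]>.185)&(b[:,2]<.24)&(abs(b[:,1])<.03)&(b[:,0]>-.03)&(b[:,0]<.04)]
for z in np.arange(.19,.235,.005):
    s=k[(abs(k[:,2]-z)<.0025)&(abs(k[:,1])<.012)]
    if len(s): print("tab z",round(z,3),len(s),s[:,0].min().round(4),np.median(s[:,0]).round(4),s[:,1].mean().round(4))
E
```

```text
open [-0.84  0.39  0.78]
[1.03 0.11 0.35] 14.9083
pot 0.055 (array([0.0002, 0.0017]), 422)
pot 0.065 (array([-0.0002,  0.0016]), 468)
pot 0.075 (array([-0.0007,  0.0016]), 499)
pot 0.085 (array([-0.0013,  0.0017]), 542)
lid top [0.10943701 0.11084636]
tab z 0.19 109 0.0026 0.0049 0.0002
tab z 0.195 327 0.0016 0.0042 -0.0001
tab z 0.2 127 0.0037 0.0056 -0.0001
```

View pics/wrist7.png

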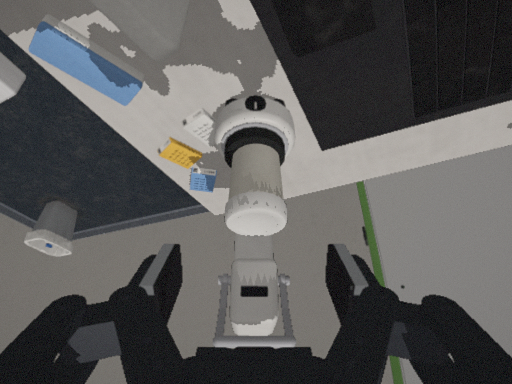

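The pot stands upright and centred on the pad at (255,190), with the lid top at 0.110 m. The keeper is raised, with its bar at (255,342). Next I'll push the tab down with the shut fingers, tool vertical.

```bash
cat >> h.py <<'E'
OV=ori(MA,0,0)
def tip(a,ex=0):
    "fingertip bottom centre (mixer x,z) touching the tab's rear face at keeper angle a"
    t,s=a-.31,a+.1; n=np.array([np.sin(s),np.cos(s)])
    c=np.array([.045-.082*np.cos(t),.14+.082*np.sin(t)])+n*(.0025+.011*(abs(n).sum())+ex)
    return c-[0,.011]
def tt(x,z): return mw(x,0,z+arm.tip_reach)
E
python3 - <<'E'
from h import *
x,z=tip(1.5,.008); print(tip(1.5),tip(.8),tip(.05))
p=[tt(.040,.275),tt(x,max(z,.204)),tt(*tip(.8)),tt(*tip(.05))]
print([None if (k:=arm.solve_ik(a,OV)) is None else np.round(k,2) for a in p])
o=ori(MA,40,0)
cur=np.array(arm.get_position()); arm.move_linear(cur+[0,0,.17],rate=.2)
arm.command_gripper(0,40)
arm.move_pose(tt(-.10,.30),OV)
arm.move_linear(tt(.040,.275),rate=.2,max_force=8)
h=arm.move_linear(tt(max(x,.036),.206),rate=.08,max_force=4); f0=np.array(arm.get_ft_force()); print("behind tab",h,f0,arm.get_time())
grab("side","side8"); grab("scene","scene8")
im=np.hstack([cv2.resize(cv2.imread("pics/scene8.png")[120:270,120:320],(400,300)),cv2.resize(cv2.imread("pics/side8.png")[120:270,120:320],(400,300))]);cv2.imwrite("pics/g8.png",im)
E
```

```text
[0.0283345  0.20472282] [-0.0132872  0.1787519] [-0.03199937  0.12277103]
[array([-1.04, -0.15,  1.85,  0.  ,  1.44, -0.65]), array([-1.03, -0.08,  1.94, -0.  ,  1.29, -0.64]), array([-0.94, -0.09,  2.  , -0.  ,  1.23, -0.55]), array([-0.9 , -0.02,  2.06, -0.  ,  1.1 , -0.51])]
behind tab False [0.30889784 1.07151575 0.41075347] 19.1917
```

View pics/g8.png

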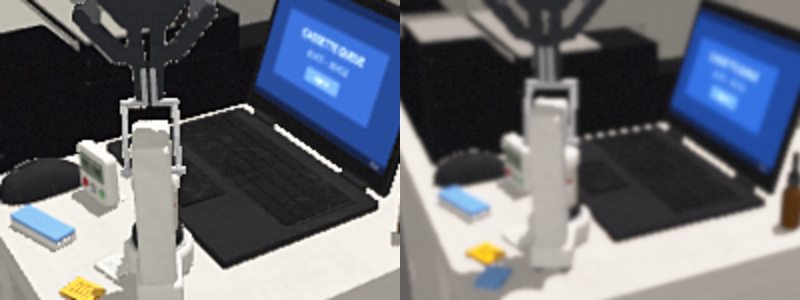

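The shut fingertips at (150,100) sit on the near, rear side of the tab and above the bar. Now the sweep.

```bash
python3 - <<'E'
from h import *
f0=np.array(arm.get_ft_force())
for a in list(np.arange(1.5,.25,-.125))+[.25,.2]:
    h=arm.move_linear(tt(*tip(a)),rate=.06,max_force=8); F=np.array(arm.get_ft_force())-f0; print(round(a,2),h,F.round(1))
    if h: break
else:
    for a in np.arange(.18,-.05,-.02):
        arm.move_linear(tt(*tip(a)),rate=.02); F=np.mean([np.array(arm.get_ft_force())-f0 for _ in range(3)],0); print(round(a,2),F.round(1))
        if F[2]>2.6: break
print(arm.get_time()); grab("side","side9"); f,P=grab("scene","scene9")
E
```

```text
1.5 False [0.4 0.1 0.5]
1.38 False [-1.3 -0.9  0.7]
1.25 False [-0.7 -0.4  0.1]
1.12 False [ 0.4 -0.1  0.3]
1.0 False [ 0.2 -0.5  0. ]
0.88 False [ 2.1 -0.5  0.9]
0.75 False [ 0.6 -0.3  0.5]
0.62 False [ 1.1 -0.3  0.4]
0.5 False [ 0.3 -1.1  0.2]
0.38 False [ 0.1 -0.   1.1]
0.25 False [ 0.7 -0.3  0.8]
0.2 False [ 0.9 -1.5  1.8]
0.18 [ 0.7 -0.6  0.8]
0.16 [ 0.5 -0.8  1.1]
0.14 [ 1.5 -0.5 -0. ]
0.12 [-0.5 -0.3  0.5]
0.1 [0.4 0.3 0.9]
0.08 [ 1.5 -0.2  0.9]
0.06 [ 0.6 -1.1 -0.2]
0.04 [ 0.3 -2.5  1.8]
0.02 [-1.3 -2.4  2.1]
0.0 [-0.7 -3.4  3.2]
25.3833
```

```bash
python3 - <<'E'
from h import *
from scipy.optimize import least_squares
p=np.array(arm.get_position()); arm.move_linear(p+[0,0,.10],rate=.12)
o=ori(MA,40,0); arm.move_pose(tcp(mw(-.13,0,.22),o,.25),o)
f,W=grab("wrist","wrist10"); m=wm(W.reshape(-1,3)); b=m[np.isfinite(m).all(1)]; n=np.hypot(b[:,0],b[:,1])
def circ(p,r): return least_squares(lambda v:np.hypot(p[:,0]-v[0],p[:,1]-v[1])-r,[0,0],loss="soft_l1",f_scale=.001).x.round(4),len(p)
for z in(.055,.07,.085):print("pot",z,circ(b[(abs(b[:,2]-z)<.005)&(n<.028)&(b[:,0]<.005)],.022))
s=b[(abs(b[:,1])<.035)&(b[:,0]>-.07)&(b[:,0]<.012)&(b[:,2]>.1)&(b[:,2]<.2)]
for x in np.arange(-.06,.012,.006):
    q=s[abs(s[:,0]-x)<.003]
    if len(q): print("x",round(x,3),len(q),"z",np.percentile(q[:,2],[5,50,95]).round(4))
print(arm.get_time())
S,_=grab("side","side10"); grab("scene","scene10")
im=np.hstack([cv2.imread("pics/wrist10.png")[:,60:460],cv2.resize(cv2.imread("pics/scene10.png")[120:312,100:300],(400,384))]);cv2.imwrite("pics/g10.png",im)
E
```

```text
pot 0.055 (array([0.0002, 0.0019]), 170)
pot 0.07 (array([-0.0007,  0.0017]), 189)
pot 0.085 (array([-0.0013,  0.0018]), 201)
x -0.048 68 z [0.1201 0.1223 0.1242]
x -0.042 63 z [0.1219 0.1233 0.1244]
x -0.036 51 z [0.1213 0.1221 0.1229]
x -0.03 47 z [0.1198 0.1205 0.1212]
x -0.024 90 z [0.1003 0.1035 0.1196]
x -0.018 286 z [0.102  0.1156 0.1184]
x -0.012 93 z [0.1016 0.118  0.1205]
x -0.006 58 z [0.1159 0.1223 0.125 ]
x -0.0 134 z [0.1093 0.1105 0.1275]
x 0.006 145 z [0.1094 0.1103 0.1314]
27.4583
```

View pics/g10.png

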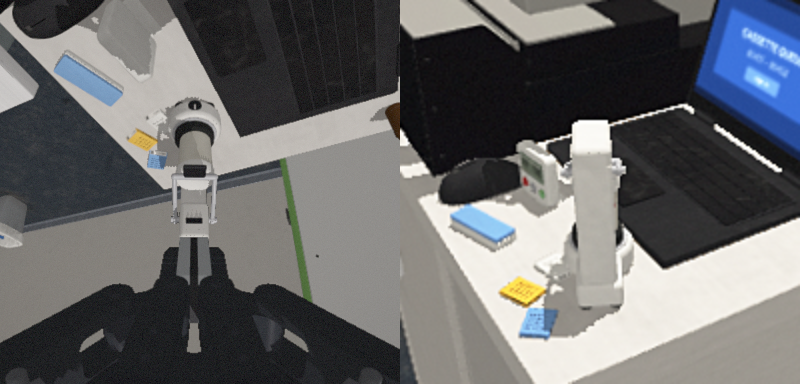

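The bar's top is at 0.1184 m, so its underside is at 0.1104 m, on the lid top (0.110 m). The tab height fits an angle of about 0.05, the pot has not moved, and the robot is clear.

```bash
python3 -c "
from h import *
print(arm.get_ft_force()); print(arm.hand_in())"
```

```text
[-0.05782352  0.14432593 -0.45871569]
the job is handed in; nothing more can be done
None
```

I handed the job in at about 27.5 s: the pot was pressed to the pad's hard stop at about 12 N and held 1.5 s, then left upright within 2 mm of the pad's centre with the keeper bar on its lid, and the arm went nowhere near the dropper bottle.

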